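Click the deep socket onto the ratchet

TASK

Take the tall, deep socket off the rack and fit it on the upturned square drive of the ratchet handle held in the wooden cradle: turn it on the drive until you feel the square enter, then push it on until the spring ball clicks and the socket sits fully home against the ratchet, and let go. Never force or hammer it, the ratchet must not be pressed hard; leave the other two sockets and the tape roll where they are.

Things in the scene. Friction and masses are not known exactly. Their poses are not given: they have to be found in the camera images.
- deep_center (a point): Centre of the deep socket to be fitted, half-way up: a plain steel cylinder, 40 mm diameter, 82 mm tall, 0.2 to 0.45 kg, upright on a rack post, z up along its axis. Square hole in its lower end, hexagon opening (27 mm) in its upper end. Grip it by its upper half from above, fingers closing across the rack's row, as neighbours stand only some 30 mm away along the row.
- deep_mouth (a point): Middle of the deep socket's lower end face, 41 mm under deep_center, same axes: the mouth of its square hole, 20.4 mm wide, 27 mm deep, 1.2 mm bevel at the mouth, a groove inside for the ball. The sides of the square are parallel to this point's x and y axes.
- drive_foot (a point): On the fixed ratchet: point on the square drive's axis at its foot, 50 mm above the bench, in the plane of the flat collar (32 mm diameter) on which a fully home socket's lower face rests. z up, y along the level handle (260 mm long, all under 50 mm high). These axes do NOT show the angle of the square, which differs every time; its spindle turns only stiffly (0.08 N m).
- rack: Dark steel socket rack, fixed: plate 66 x 235 x 10 mm, origin at the centre of its underside on the bench, y along the row. Three round posts, 13 mm diameter, tops 28 mm above the bench, at y = -75, 0, +75 mm; a socket stands on each, square hole down, lower end 10 mm above the bench. Which is on which post varies.
- socket_short: Another socket, 40 mm diameter but only 50 mm tall; stays on the rack. Origin at the middle of its lower end face.
- socket_wide: Another socket, 52 mm diameter, 56 mm tall; stays on the rack. Origin at the middle of its lower end face.
- tape_roll: Roll of masking tape lying flat on the bench behind the work, 100 mm diameter, 25 mm high, loose; stays. Origin at the centre of its underside.
- drive_tip (a point): Top of the square, 24 mm above drive_foot, same axes. Square 19 mm wide, 1 mm bevel. A socket at a wrong angle rests with its mouth 20 to 24 mm above drive_foot; within a quarter turn it matches (to about 0.07 rad) and drops on. A spring ball in one side resists from about 13 mm above home, yields to a push of 6 to 15 N and clicks in over the last 3 mm. A push over 35 N is forcing.
There are look-alikes about, which are no part of the job. Of the things that look like the rack, take the one that is farthest to the robot's left at the start.

How it is judged (in metres and radians):
On the way, in this order (a step that is already met when the one before it is completed fails the run):
1. the deep socket is lifted clear of its post (z of deep_mouth in the frame of rack above 0.04 m), for 0.1 s.
2. the square has entered the socket (z of deep_mouth in the frame of drive_foot below 0.018 m and horizontal distance between deep_mouth and drive_foot below 0.004 m), for 0.1 s.
At the end, for the whole second after the job is handed in: The deep socket is on the square drive, clicked in: its lower end face within 2 mm of the collar, centred within 3 mm, upright within 0.06 rad, at rest and released (z of deep_mouth in the frame of drive_foot below 0.002 m and horizontal distance between deep_mouth and drive_foot below 0.003 m and angle between deep_center's own z axis and vertical below 0.06 rad and linear speed of socket_deep below 0.02 m/s); the robot touches nothing.
It fails at once if the deep socket is forced: its contact forces on the ratchet (push, ball and sides together) pass 60 N (contact force between socket_deep and ratchet above 60 N).
It fails at once if the short socket is moved by more than 30 mm (distance of socket_short from where it was at the start of the episode above 0.03 m).
It fails at once if the wide socket is moved by more than 30 mm (distance of socket_wide from where it was at the start of the episode above 0.03 m).
It fails at once if the tape roll is moved by more than 50 mm (distance of tape_roll from where it was at the start of the episode above 0.05 m).
It also fails if it takes over 51 s, if anything falls off the work surface, if the arm or the gripper's body presses on something with over 40 N, if the wrist force passes 120 N, or if a joint passes its speed limit or range.

ROBOT

A 6-joint arm with a two-finger parallel gripper is mounted at the origin on a cart in front of the work surface, level with it; the furniture and walls round the work are solid. World frame = base frame: x ahead of the robot, y to its left, z up, the work surface at z = 0. Lengths are in mm, angles in rad, forces in N, time in s.
With the tool pointing down it reaches from about 375 to 900 mm from the base axis. Payload 3.1 kg.
Tool frame: the origin (TCP) lies at the very end of the fingers, on their centre line; the grasp point (between the pads) lies ctrl.tcp_to_grasp behind it (ctrl.tcp_to_grasp is the distance from the TCP to the grasp point, in mm); z points along the fingers, y is the direction in which the jaws open and shut (so a half turn about z gives the same grasp; the last joint's range is limited). The gripper opens to 87 mm and grips with 3 to 60 N. Pads are 19 mm wide; open, the fingers measure 117 mm over their backs; the gripper's body (75 mm by 190 mm) begins 51 mm behind the grasp point.
Start: joints at [1.161, 0.527, 1.433, -0, 1.181, -0.178], TCP at [143.541, 608.27, 222.548] pointing down, gripper open.
Joint ranges: [-3.08, 3.08], [-0.75, 2.2], [0.22, 2.44], [-1.43, 4.57], [0, 2.65], [-2.85, 2.85]. Speed limits (rad/s): [2.79, 2.79, 3.14, 3.14, 3.14, 3.14].

INTERFACE

Orientations are given as a 3x3 rotation matrix whose columns are the frame's x, y, z axes.
In Python, from station import ctrl, vision gives the robot as it stands. The module is installed in compiled form; this text tells all that it offers.
- The arm moves only by the shell command python3 -m crank 'ROWS' [FORCE]. ROWS is JSON, a list of rows, each a list of 3 entries, a list of its own where there are three numbers: the turn, a rotation vector about the world's x, y, z in rad, then the shift along the world's x, y, z in m, then the closure, from 0 (fully open) to 1 (shut). In form: [[[rx, ry, rz], [x, y, z], gripper], ...]. A call has 1 to 20 rows; each row shifts and turns the commanded pose from where the row before left it; what a row does not reach is not made up. A row lasts 1/12 s, in which the tool goes at most 41.7 mm and 7.16 degrees, less where a joint would pass 70% of its speed; a pose out of reach is approached as far as the arm can. A call with a gripper value outside its range is refused whole. The fingers move at their own pace and stop on an object; FORCE is the grip in N (left out, the last holds). Time passes only in rows, so rows that do not move let the fingers close. It gives the time, the measured TCP pose, the force and the opening at its end, in the units of the state.
- ctrl.read_state(): the state, without advancing time (a new reading comes with each control period).
- vision.capture(name): name is "side" or "top"; returns a dict with "image" (480x640x3 uint8, red, green, blue), "mtx" (3x3 intrinsics, pixels), "k1" (the pictures are not rectified: a ray, as slopes to the right and down, at radius r is drawn at 1 + k1 r^2 times it, then the intrinsics apply), "origin" and "rotation" of the camera in the world. Camera axes: x right, y down, z forward; pixel columns grow to the right and rows downward; lengths in mm; the calibration is good to about 2 mm. A picture is of the moment at which its call begins. There is no depth.
- ctrl.hand_in(): hands the job in, once; it reports no verdict.
Trained networks look in a picture, given as the dict that the camera call returned (one of the last four; its "shot" number tells which), for a name from the list of things; names that differ only in an ending like _2 or _b are one class to them, and where a whole thing is asked for, a point or a joint stands for the part that bears it (a point fixed in the world has none). Each returns a list of dicts, best first, with "confidence" (0 to 1); they miss things now and then, are a little off and sometimes report something else, mostly with a low value. They report only what shows in the picture. A call takes as long as a camera call. They do not tell look-alikes from the thing itself.
- vision.recognise(target, picture): "point" ([row, column] in pixels, amid what is visible of it).
The state is a dict: "time": time; "joint_positions": joint angles; "qvel": joint speeds; "joint_torque": joint torques, N m; "eef_pos": TCP position; "orientation": TCP orientation; "ft_force": force on the tool from outside, world axes, zero at the start; "wrist_torque": the same for the moment, N m; "opening": opening from 0.0 (shut) to 1.0 (fully open).
Only numpy, scipy, OpenCV 4.12 (cv2) and the standard library are available. Lean on these libraries where they do the work, as an engineer would, in place of code of your own. Each camera call takes 0.05 s, during which the arm holds its last target.

## Working session

There is one attempt and no reset: what is moved stays moved. The work goes in short steps, Python scripts to look and compute and a shell command to move; the robot and the scene stay as the last step left them, time stands still between calls to the robot, and variables do not carry over. Pictures are saved under pics/ and viewed, and the job is handed in when it is done.

```bash
mkdir -p pics; ls
cat > h.py <<'E'
import numpy as np, cv2
from station import ctrl, vision
def ray(p,rc):
    K=p['mtx'];k1=p['k1']
    K=np.array(K);x=(rc[1]-K[0,2])/K[0,0];y=(rc[0]-K[1,2])/K[1,1]
    d=np.array([x,y]);u=d.copy()
    for _ in range(30):u=d/(1+k1*(u@u))
    return np.array(p['origin']),np.array(p['rotation'])@np.array([u[0],u[1],1])
def atz(p,rc,z):
    o,d=ray(p,rc);return o+d*(z-o[2])/d[2]
def proj(p,X):
    K=np.array(p['mtx']);c=np.array(p['rotation']).T@(np.array(X,float)-np.array(p['origin']))
    u=c[:2]/c[2];u=u*(1+p['k1']*(u@u));return [K[1,1]*u[1]+K[1,2],K[0,0]*u[0]+K[0,2]]
def save(p,n): cv2.imwrite('pics/'+n,p['image'][:,:,::-1])
E
python3 - <<'E'
from h import *
for n in('side','top'):
    p=vision.capture(n);save(p,n+'0.png');print(n,np.round(p['origin']),np.round(p['rotation'],3).tolist(),np.array(p['mtx']).tolist(),p['k1'])
    for t in('deep_center','rack','drive_tip','drive_foot','socket_short','socket_wide','tape_roll'):
        print(t,[(np.round(d['point']).tolist(),round(d['confidence'],2)) for d in vision.recognise(t,p)])
s=ctrl.read_state();print(s,ctrl.tcp_to_grasp)
E
```

```text
pics
side [  -89. -1129.   690.] [[0.815, -0.279, 0.509], [-0.58, -0.386, 0.717], [-0.004, -0.879, -0.476]] [[581.704446432551, 0.0, 322.8854450493075], [0.0, 581.704446432551, 231.17806239605557], [0.0, 0.0, 1.0]] 0.049413986054598034
deep_center [([249.0, 287.0], 0.66)]
rack [([373.0, 406.0], 0.84), ([279.0, 313.0], 0.63)]
drive_tip [([204.0, 218.0], 0.66)]
drive_foot [([206.0, 216.0], 0.94)]
socket_short [([266.0, 312.0], 0.71)]
socket_wide [([272.0, 343.0], 0.61)]
tape_roll [([218.0, 297.0], 0.59)]
top [ 353. -205. 1093.] [[-0.012, -0.982, 0.188], [-1.0, 0.011, -0.005], [0.003, -0.188, -0.982]] [[469.2046058812732, 0.0, 320.9170061393874], [0.0, 469.2046058812732, 233.5203909877032], [0.0, 0.0, 1.0]] -0.02994668721572798
deep_center [([261.0, 312.0], 0.62)]
rack [([261.0, 336.0], 0.77), ([277.0, 478.0], 0.65)]
drive_tip [([257.0, 167.0], 0.61)]
drive_foot [([260.0, 165.0], 0.88)]
socket_short [([252.0, 343.0], 0.78)]
socket_wide [([242.0, 372.0], 0.57)]
tape_roll [([250.0, 341.0], 0.22)]
{'time': 0.8, 'joint_positions': array([ 1.16048770e+00,  5.27477521e-01,  1.43271638e+00,  2.21897190e-05,
        1.18139547e+00, -1.78472429e-01]), 'qvel': array([-0.00078285,  0.00136263, -0.00145811, -0.0005539 , -0.00059386,
       -0.00044038]), 'joint_torque': array([-4.72526463e-04, -4.39946115e+01, -1.76981163e+01,  6.33503404e-02,
        5.03842626e-02, -4.47616787e-05]), 'eef_pos': array([143.54007588, 608.26484796, 222.55699587]), 'orientation': array([[-9.73244206e-01,  2.29773180e-01, -1.75177996e-05],
       [ 2.29773180e-01,  9.73244207e-01,  1.11928443e-05],
       [ 1.96209124e-05,  6.86825036e-06, -1.00000000e+00]]), 'ft_force': array([-0.58503536, -0.43798524, -0.01840654]), 'wrist_torque': array([-0.01634196,  0.013361  , -0.02568783]), 'opening': 1.0007159790004876} 18.700000000000003
```

View pics/side0.png

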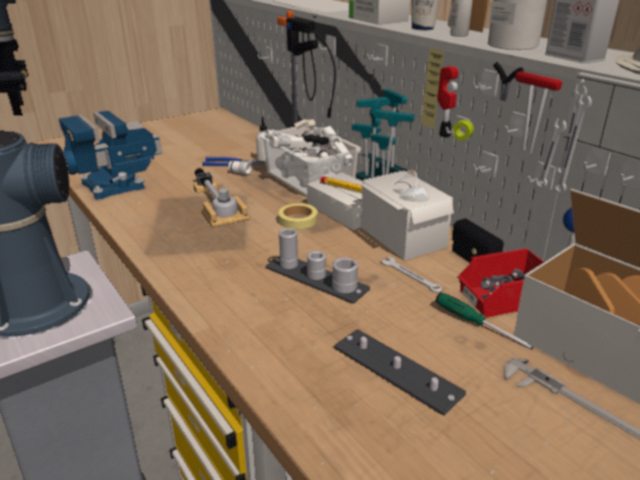

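View pics/top0.png

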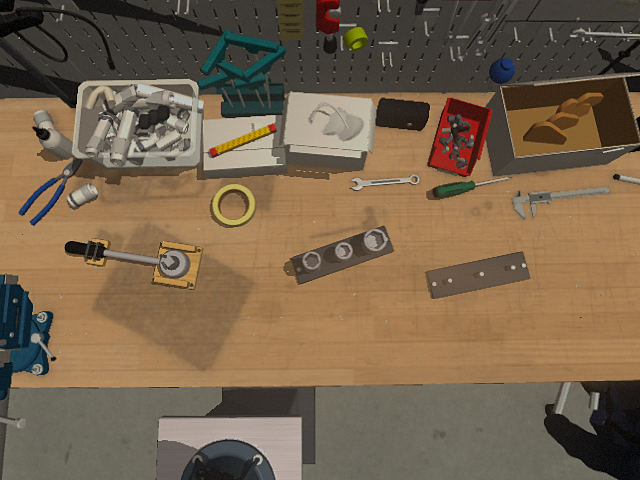

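Candidates for the deep socket: the left socket on the loaded rack (side [249,287], top [261,312]), the short socket (top [252,343]) and the wide socket (top [242,372]). The second rack (top [277,478]) is empty and lies farther right, so it is the look-alike. By height and by the rack rule, I choose the left socket on the left rack. Next I check it in a close crop.

Run:
```python
from h import *
p=vision.capture('top');q=vision.capture('side')
a=p['image'][215:300,270:410];b=p['image'][230:300,140:210];c=q['image'][220:310,250:380];d=q['image'][180:230,190:250]
R=lambda im,w,h:cv2.resize(im,(w,h),interpolation=cv2.INTER_CUBIC)
t=np.hstack([R(a,460,280),R(b,280,280)]);u=np.hstack([R(c,400,280),R(d,340,280)])
cv2.imwrite('pics/crop1.png',np.vstack([t,u])[:,:,::-1])
```

```text
(no output)
```

View pics/crop1.png

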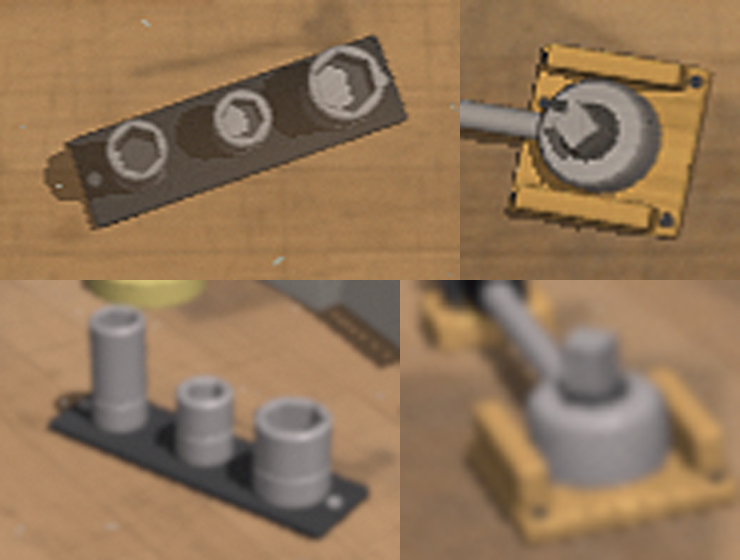

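The crop confirms that the left socket is the tall one (top of its rim near top-picture col 312, row 260). The square drive shows at about col 169, row 261. Next I fit both with model overlays.

```bash
cat > fit.py <<'E'
from h import *
p=vision.capture('top');q=vision.capture('side')
def tri(a,b):
    o1,d1=ray(p,a);o2,d2=ray(q,b);d1/=np.linalg.norm(d1);d2/=np.linalg.norm(d2)
    A=np.array([d1,-d2]).T;s=np.linalg.lstsq(A,o2-o1,rcond=None)[0];return o1+d1*s[0],o2+d2*s[1]
print('deep top',atz(p,(260.5,311.7),92), 'drive',atz(p,(261.2,168.7),74))
# rack holes/posts: row direction
for rc,z in (((260.5,311.7),92),((251,343.5),60),((239,375.5),66)): print(atz(p,rc,z))
# side: rough deep top ellipse centre
print('side deep top',atz(q,(220+36/280*90,250+118/400*130),92),'side drive',atz(q,(180+(340-280)*50/280,190+(590-400)*60/340),74))
def crop(im,r0,r1,c0,c1,s,pts=()):
    o=cv2.resize(im[r0:r1,c0:c1],None,fx=s,fy=s,interpolation=cv2.INTER_CUBIC)
    for poly in pts:
        P=np.array([[(x[1]-c0+.5)*s,(x[0]-r0+.5)*s] for x in poly]);cv2.polylines(o,[np.int32(P)],True,(255,0,0),1)
    return o
def circ(x,y,z,r): 
    return [[x+r*np.cos(t),y+r*np.sin(t),z] for t in np.linspace(0,6.28,40)]
E
python3 fit.py
cat > ov.py <<'E'
from fit import *
import sys
dx,dy,fx,fy,an=map(float,sys.argv[1:6])
def PP(c,L): return [proj(c,X) for X in L]
def sq(x,y,z,a,h=9.5): return [[x+h*1.4142*np.cos(a+k*np.pi/2+np.pi/4),y+h*1.4142*np.sin(a+k*np.pi/2+np.pi/4),z] for k in range(4)]
out=[]
for c,w in ((p,(235,290,285,340)),(q,(220,285,255,320))):
    out.append(crop(c['image'],*w,6,[PP(c,circ(dx,dy,92,20)),PP(c,circ(dx,dy,10,20))]))
T=np.hstack([cv2.resize(o,(390,390)) for o in out]);
out=[]
for c,w in ((p,(240,285,150,195)),(q,(180,230,195,245))):
    r=crop(c['image'],*w,8,[PP(c,sq(fx,fy,74,an)),PP(c,circ(fx,fy,50,16))]);out.append(cv2.resize(r,(400,400)))
    out.append(cv2.resize(crop(c['image'],*w,8),(400,400)))
cv2.imwrite('pics/'+sys.argv[6],T[:,:,::-1]); cv2.imwrite('pics/d'+sys.argv[6],cv2.resize(np.vstack([np.hstack(out[:2]),np.hstack(out[2:])]),(600,600))[:,:,::-1])
E
```

```text
deep top [ 485.14928318 -189.01971703   92.        ] drive [489.32760263 124.57251263  74.        ]
[ 485.14928318 -189.01971703   92.        ]
[ 509.8738408  -259.44510715   60.        ]
[ 535.1274109  -330.87699058   66.        ]
side deep top [ 488.61822426 -185.99417655   92.        ] side drive [489.49736035 123.84764932  74.        ]
```

```bash
python3 ov.py 486 -188 489.4 124.2 0.9 ov1.png >/dev/null
```

```text
(no output)
```

View pics/ov1.png

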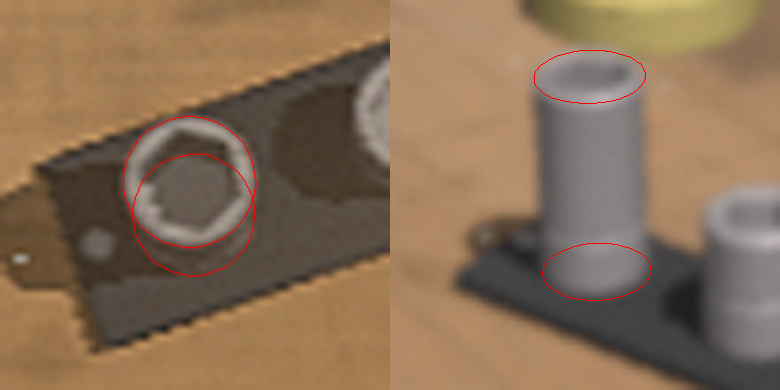

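View pics/dov1.png

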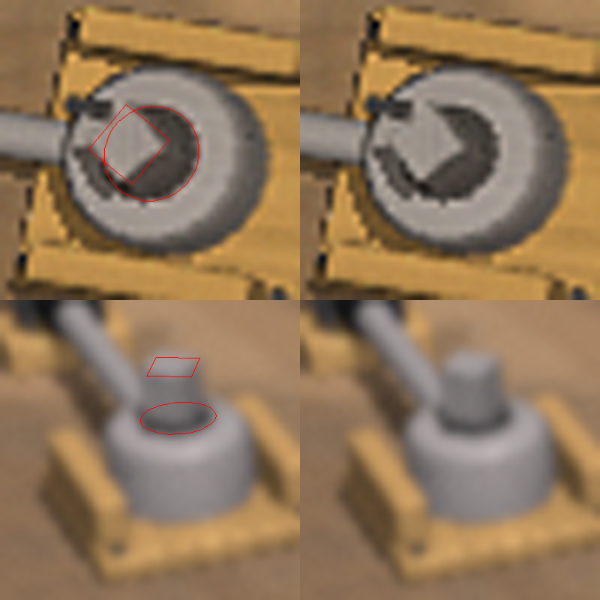

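```bash
python3 -m crank '[[[0,0,0],[0,0,0.04],0],[[0,0,0],[0,0,0.04],0],[[0,0,-0.1],[0.024,-0.026,0],0],[[0,0,-0.1],[0.024,-0.026,0],0],[[0,0,-0.1],[0.024,-0.026,0],0],[[0,0,-0.1],[0.024,-0.026,0],0],[[0,0,-0.1],[0.024,-0.026,0],0],[[0,0,-0.1],[0.024,-0.026,0],0],[[0,0,-0.1],[0.024,-0.026,0],0],[[0,0,-0.1],[0.024,-0.026,0],0],[[0,0,-0.1],[0.024,-0.026,0],0],[[0,0,-0.1],[0.024,-0.026,0],0],[[0,0,0],[0.024,-0.026,0],0],[[0,0,0],[0.024,-0.026,0],0],[[0,0,0],[0.024,-0.026,0],0],[[0,0,0],[0.024,-0.026,0],0]]' 30
```

```text
time: 2.43
eef_pos: [480.5, 242.8, 302.8]
orientation: [[-0.332, 0.943, 0.0], [0.943, 0.332, 0.0], [0.0, 0.0, -1.0]]
ft_force: [0.7, -0.0, 0.1]
opening: 0.998
```

```bash
python3 -m crank '[[[0,0,0],[0.001,-0.0359,0],0],[[0,0,0],[0.001,-0.0359,0],0],[[0,0,0],[0.001,-0.0359,0],0],[[0,0,0],[0.001,-0.0359,0],0],[[0,0,0],[0.001,-0.0359,0],0],[[0,0,0],[0,-0.0359,0],0],[[0,0,0],[0,-0.0359,-0.02],0],[[0,0,0],[0,-0.0359,-0.02],0],[[0,0,0],[0,-0.0359,-0.02],0],[[0,0,0],[0,-0.0359,-0.02],0],[[0,0,0],[0,-0.0359,-0.02],0],[[0,0,0],[0,-0.0359,-0.02],0],[[0,0,0],[0,0,-0.03],0],[[0,0,0],[0,0,0],0],[[0,0,0],[0,0,0],0]]' 30
python3 - <<'E'
from h import *
p=vision.capture('top');q=vision.capture('side')
t=cv2.resize(p['image'][200:320,250:400],(500,400),interpolation=2);u=cv2.resize(q['image'][150:310,220:370],(300,320),interpolation=2)
u=cv2.copyMakeBorder(u,0,80,0,0,0);cv2.imwrite('pics/pre.png',np.hstack([t,u])[:,:,::-1])
E
```

```text
time: 3.68
eef_pos: [483.2, -186.0, 151.4]
orientation: [[-0.331, 0.943, -0.004], [0.943, 0.331, 0.003], [0.004, -0.003, -1.0]]
ft_force: [0.1, -0.1, 0.0]
opening: 1.001
```

View pics/pre.png

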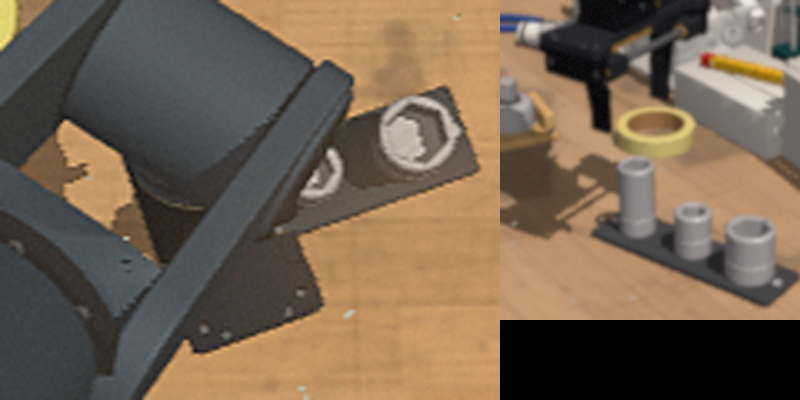

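The side picture shows the open fingers at (600,128) and (660,98), straddling the deep socket at (637,165) across the row, clear of the neighbours. I go down.

```bash
python3 -m crank '[[[0,0,0],[0.003,-0.002,-0.02],0],[[0,0,0],[0,0,-0.025],0],[[0,0,0],[0,0,-0.025],0],[[0,0,0],[0,0,-0.017],0],[[0,0,0],[0,0,-0.01],0],[[0,0,0],[0,0,0],0],[[0,0,0],[0,0,0],0.3],[[0,0,0],[0,0,0],0.7],[[0,0,0],[0,0,0],1],[[0,0,0],[0,0,0],1],[[0,0,0],[0,0,0],1],[[0,0,0],[0,0,0],1],[[0,0,0],[0,0,0],1],[[0,0,0],[0,0,0],1]]' 30
```

```text
time: 4.95
eef_pos: [487.5, -188.6, 55.6]
orientation: [[-0.332, 0.943, 0.0], [0.943, 0.332, -0.0], [-0.0, 0.0, -1.0]]
ft_force: [-0.2, -0.3, -0.3]
opening: 0.479
```

```bash
python3 -m crank '[[[0,0,0],[0,0,0],1],[[0,0,0],[0,0,0],1],[[0,0,0],[0,0,0.01],1],[[0,0,0],[0,0,0.015],1],[[0,0,0],[0,0,0.025],1],[[0,0,0],[0,0,0.025],1],[[0,0,0],[0,0,0.025],1],[[0,0,0],[0,0,0.015],1],[[0,0,0],[0,0,0],1],[[0,0,0],[0,0,0],1]]'
python3 - <<'E'
from h import *
print(ctrl.read_state()['ft_force'],ctrl.read_state()['opening'])
q=vision.capture('side')
cv2.imwrite('pics/lift.png',cv2.resize(q['image'][130:310,220:400],(720,600),interpolation=2)[:,:,::-1])
E
```

```text
time: 5.78
eef_pos: [487.3, -188.4, 171.0]
orientation: [[-0.333, 0.943, 0.001], [0.943, 0.333, -0.001], [-0.001, 0.0, -1.0]]
ft_force: [-1.5, 0.2, -3.7]
opening: 0.448
[-1.4744395   0.18370145 -3.68803873] 0.448117496778845
```

View pics/lift.png

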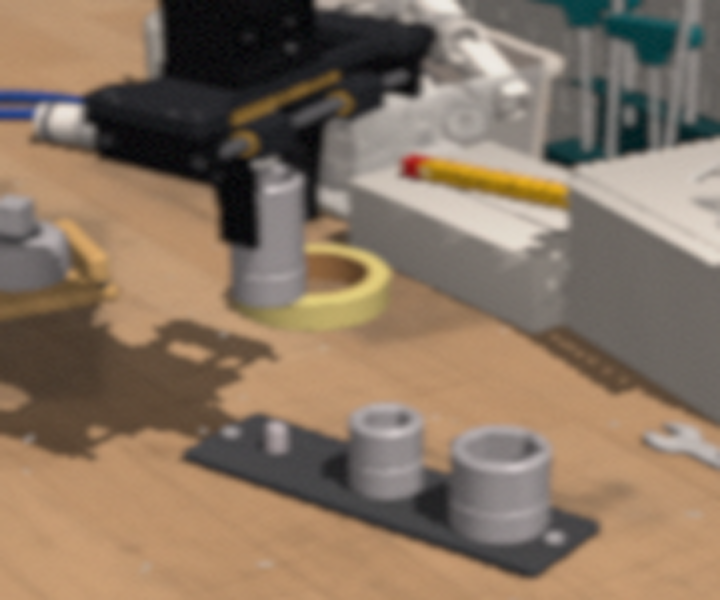

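The socket is in the grip (opening 0.448, about 3.7 N of weight). The post at crop (276,437) is bare and the neighbours stand untouched. I carry it over the drive.

```bash
python3 -m crank '[[[0,0,0],[0,0.02,0],1],[[0,0,0],[0,0.033,0],1],[[0,0,0],[0,0.035,0],1],[[0,0,0],[0,0.035,0],1],[[0,0,0],[0,0.035,0],1],[[0,0,0],[0,0.035,0],1],[[0,0,0],[0,0.035,0],1],[[0,0,0],[0.001,0.035,0],1],[[0,0,0],[0.001,0.03,-0.01],1],[[0,0,0],[0,0.02,-0.01],1],[[0,0,0],[0,0,-0.01],1],[[0,0,0],[0,0,0],1],[[0,0,0],[0,0,0],1],[[0,0,0],[0,0,0],1]]'
cat > rel.py <<'E'
from fit import *
import sys
s=ctrl.read_state();X=s['eef_pos'];print(X,s['ft_force'])
def PP(c,L): return [proj(c,x) for x in L]
z=X[2]-45.6
o=[]
for c in (p,q):
    r,cc=map(int,proj(c,[489,124,80]));w=(r-35,r+35,cc-35,cc+35)
    L=[PP(c,circ(X[0],X[1],z,20)),PP(c,circ(489.4,124.2,50,16))]
    o+= [cv2.resize(crop(c['image'],*w,8,l),(400,400)) for l in ((),L)]
cv2.imwrite('pics/'+sys.argv[1],cv2.resize(np.vstack([np.hstack(o[:2]),np.hstack(o[2:])]),(600,600))[:,:,::-1])
E
python3 rel.py r1.png
```

```text
time: 7.0
eef_pos: [489.3, 123.5, 140.0]
orientation: [[-0.331, 0.943, -0.002], [0.943, 0.331, -0.0], [0.0, -0.002, -1.0]]
ft_force: [-1.1, -1.3, -3.6]
opening: 0.445
deep top [ 485.14928318 -189.01971703   92.        ] drive [489.32760263 124.57251263  74.        ]
[ 485.14928318 -189.01971703   92.        ]
[ 509.8738408  -259.44510715   60.        ]
[ 535.1274109  -330.87699058   66.        ]
side deep top [ 488.61822426 -185.99417655   92.        ] side drive [489.49736035 123.84764932  74.        ]
[489.95710827 123.41165735 140.73172461] [-0.10639183  0.17146344 -3.95133217]
```

View pics/r1.png

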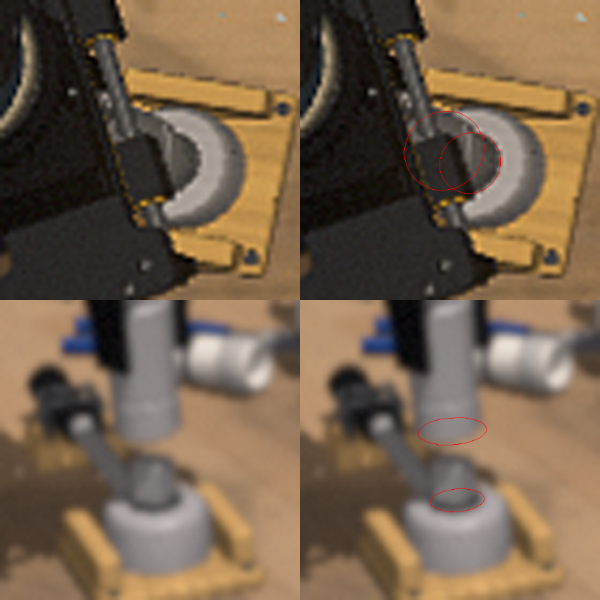

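Run:
```python
from fit import *
s=ctrl.read_state();X=s['eef_pos'];print(np.round(X,1))
r,c=map(int,proj(q,[489,124,80]))
print(r,c)
im=crop(q['image'],r-25,r+25,c-30,c+30,12)
for i in range(0,60,10): cv2.putText(im,str(c-30+i),(i*12,12),0,.4,(255,255,0));cv2.line(im,(i*12+6,14),(i*12+6,20),(255,255,0))
for i in range(0,50,10): cv2.putText(im,str(r-25+i),(0,i*12+6),0,.4,(0,255,255))
cv2.imwrite('pics/z1.png',im[:,:,::-1])
g=q['image'].astype(int).mean(2)
for rr in (r-12,r-8,r-5,r+3,r+6,r+14,r+18): print(rr,g[rr,c-18:c+20].astype(int).tolist())
print(c-18)
```

```text
deep top [ 485.14928318 -189.01971703   92.        ] drive [489.32760263 124.57251263  74.        ]
[ 485.14928318 -189.01971703   92.        ]
[ 509.8738408  -259.44510715   60.        ]
[ 535.1274109  -330.87699058   66.        ]
side deep top [ 488.61822426 -185.99417655   92.        ] side drive [489.49736035 123.84764932  74.        ]
[490.  123.6 141. ]
188 223
176 [52, 56, 63, 61, 56, 58, 84, 113, 120, 105, 97, 105, 118, 124, 128, 135, 136, 138, 138, 140, 140, 140, 138, 130, 126, 133, 137, 139, 138, 139, 136, 134, 130, 129, 125, 116, 107, 102]
180 [81, 108, 118, 107, 72, 44, 60, 95, 117, 110, 97, 103, 115, 122, 128, 133, 138, 138, 140, 138, 138, 136, 131, 122, 118, 124, 133, 138, 138, 139, 136, 138, 137, 136, 135, 135, 132, 129]
183 [96, 104, 106, 100, 88, 69, 59, 67, 77, 86, 92, 102, 113, 121, 127, 133, 136, 139, 138, 138, 137, 136, 135, 132, 134, 137, 140, 141, 140, 139, 139, 137, 137, 138, 138, 138, 140, 138]
191 [90, 86, 82, 75, 75, 79, 83, 89, 88, 86, 82, 76, 71, 74, 85, 91, 92, 96, 103, 113, 114, 112, 107, 106, 111, 120, 125, 134, 140, 144, 146, 148, 146, 146, 145, 144, 140, 138]
194 [72, 73, 72, 73, 71, 75, 83, 83, 85, 87, 88, 88, 83, 86, 94, 100, 105, 116, 122, 121, 117, 110, 106, 96, 87, 80, 76, 80, 100, 121, 131, 134, 132, 133, 135, 135, 138, 136]
202 [126, 126, 116, 95, 74, 63, 69, 97, 130, 154, 165, 168, 166, 151, 134, 127, 121, 117, 113, 115, 122, 130, 140, 154, 163, 171, 173, 174, 169, 158, 140, 123, 123, 137, 149, 156, 155, 148]
206 [117, 141, 153, 156, 150, 133, 106, 94, 97, 107, 121, 131, 139, 147, 154, 160, 164, 168, 171, 173, 177, 178, 175, 169, 163, 156, 151, 147, 142, 135, 126, 110, 92, 80, 85, 108, 130, 150]
205
```

View pics/z1.png

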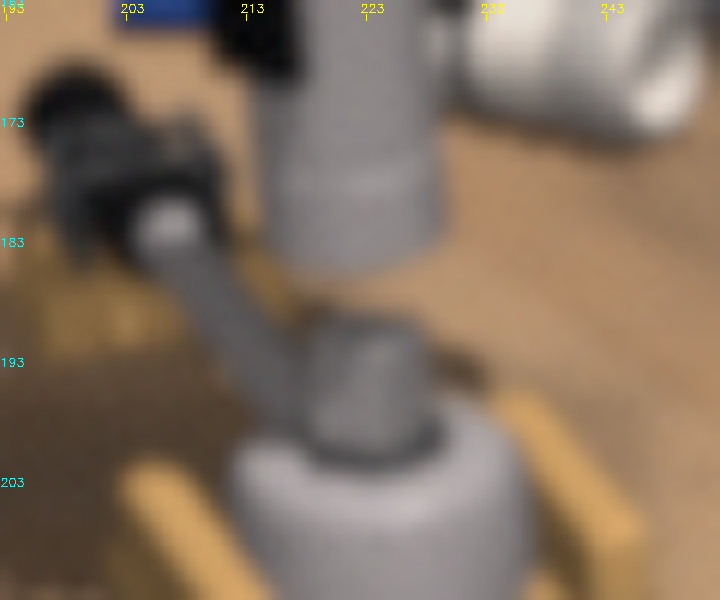

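```bash
python3 - <<'E' | tail -8
from fit import *
for z in (95,74,62,50,40): print(z,np.round(proj(q,[489.4,124.2,z]),2))
X=ctrl.read_state()['eef_pos']
z=X[2]-45.6
P=np.array([proj(q,x) for x in circ(X[0],X[1],z,20)]);print('mouth circle cols',P[:,1].min(),P[:,1].max(),'rows',P[:,0].min(),P[:,0].max(),X)
P=np.array([proj(q,x) for x in circ(489.4,124.2,50,16)]);print('collar cols',P[:,1].min(),P[:,1].max(),'rows',P[:,0].min(),P[:,0].max())
E
```

```text
side deep top [ 488.61822426 -185.99417655   92.        ] side drive [489.49736035 123.84764932  74.        ]
95 [183.11 222.72]
74 [190.68 223.43]
62 [194.95 223.84]
50 [199.2  224.24]
40 [202.71 224.57]
mouth circle cols 214.9216052529784 230.91942236342925 rows 179.82740904921417 186.19505723331767 [489.87132375 123.8661441  140.96656063]
collar cols 217.92853502994026 230.53331454774084 rows 196.55971037025688 201.88239340254916
```

The side view shows the socket mouth centre at col 221.9, where alignment with the drive predicts 222.2, so it is centred within about 1 mm. I lower it gently to contact.

```bash
python3 -m crank '[[[0,0,0],[0,0,-0.006],1],[[0,0,0],[0,0,-0.006],1],[[0,0,0],[0,0,-0.004],1],[[0,0,0],[0,0,0],1],[[0,0,0],[0,0,0],1]]'; python3 -m crank '[[[0,0,0],[0,0,-0.001],1],[[0,0,0],[0,0,-0.001],1],[[0,0,0],[0,0,-0.001],1],[[0,0,0],[0,0,0],1]]';python3 -m crank '[[[0,0,0],[0,0,-0.001],1],[[0,0,0],[0,0,0],1]]';python3 -m crank '[[[0,0,0],[0,0,-0.001],1],[[0,0,0],[0,0,0],1]]'
```

```text
time: 7.72
eef_pos: [489.1, 124.5, 123.9]
orientation: [[-0.333, 0.943, -0.001], [0.943, 0.333, -0.0], [0.0, -0.001, -1.0]]
ft_force: [0.1, 0.0, -3.7]
opening: 0.451
time: 8.05
eef_pos: [489.5, 124.5, 121.5]
orientation: [[-0.333, 0.943, -0.0], [0.943, 0.333, -0.0], [-0.0, -0.0, -1.0]]
ft_force: [0.1, 0.2, -4.7]
opening: 0.446
time: 8.22
eef_pos: [489.5, 124.5, 120.5]
orientation: [[-0.333, 0.943, -0.0], [0.943, 0.333, -0.0], [0.0, -0.0, -1.0]]
ft_force: [-0.1, 0.1, -4.7]
opening: 0.451
time: 8.38
eef_pos: [489.6, 124.5, 119.5]
orientation: [[-0.332, 0.943, 0.0], [0.943, 0.332, 0.0], [-0.0, 0.0, -1.0]]
ft_force: [-0.4, -0.2, -3.8]
opening: 0.445
```

```bash
for i in 1; do python3 -m crank '[[[0,0,0],[0,0,-0.001],1],[[0,0,0],[0,0,0],1]]'; python3 -m crank '[[[0,0,0],[0,0,-0.001],1],[[0,0,0],[0,0,0],1]]';python3 -m crank '[[[0,0,0],[0,0,-0.001],1],[[0,0,0],[0,0,0],1]]'; done
```

```text
time: 8.55
eef_pos: [489.8, 124.4, 119.1]
orientation: [[-0.333, 0.943, 0.001], [0.943, 0.333, -0.0], [-0.0, 0.001, -1.0]]
ft_force: [-1.3, -0.4, 1.8]
opening: 0.451
time: 8.72
eef_pos: [489.8, 124.4, 118.8]
orientation: [[-0.333, 0.943, 0.001], [0.943, 0.333, -0.0], [-0.0, 0.001, -1.0]]
ft_force: [-1.6, 0.3, 7.7]
opening: 0.453
time: 8.88
eef_pos: [489.9, 124.4, 118.5]
orientation: [[-0.333, 0.943, 0.001], [0.943, 0.333, -0.0], [-0.001, 0.001, -1.0]]
ft_force: [-2.5, -1.6, 14.5]
opening: 0.454
```

```bash
cat > st.py <<'E'
from station import ctrl
import numpy as np
s=ctrl.read_state();R=s['orientation']
print('t',round(s['time'],2),'pos',np.round(s['eef_pos'],2),'F',np.round(s['ft_force'],1),'M',np.round(s['wrist_torque'],3),'yaw',round(float(np.arctan2(R[1,1],R[0,1])),3),'tilt',np.round(R[:2,2],4),'q6',round(s['joint_positions'][5],2),'op',round(s['opening'],3))
E
python3 st.py
python3 -m crank '[[[0,0,0],[0,0,0.001],1],[[0,0,0.05],[0,0,0],1],[[0,0,0.05],[0,0,0],1],[[0,0,0.05],[0,0,0],1]]' >/dev/null; python3 st.py
python3 -m crank '[[[0,0,0.05],[0,0,0],1],[[0,0,0.05],[0,0,0],1],[[0,0,0],[0,0,0],1]]' >/dev/null; python3 st.py
```

```text
t 8.88 pos [489.91 124.36 118.54] F [-2.5 -1.6 14.5] M [-0.217  0.706  0.064] yaw 0.339 tilt [ 0.0015 -0.0003] q6 -0.31 op 0.454
t 9.22 pos [490.95 124.49 118.82] F [0.1 0.3 6. ] M [-0.022  0.093 -0.   ] yaw 0.491 tilt [0.0037 0.0001] q6 -0.46 op 0.452
t 9.47 pos [491.2  124.55 118.83] F [-1.2 -0.   5.2] M [ 0.039  0.013 -0.008] yaw 0.591 tilt [0.0041 0.0003] q6 -0.56 op 0.449
```

```bash
python3 -m crank '[[[0,0,0.05],[-0.0005,0,0],1],[[0,0,0.05],[-0.0005,0,0],1],[[0,0,0],[0,0,0],1]]' >/dev/null; python3 st.py
python3 -m crank '[[[0,0,0.05],[0,0,0],1],[[0,0,0.05],[0,0,0],1],[[0,0,0],[0,0,0],1]]' >/dev/null; python3 st.py
python3 -m crank '[[[0,0,0.05],[0,0,0],1],[[0,0,0.05],[0,0,0],1],[[0,0,0],[0,0,0],1]]' >/dev/null; python3 st.py
```

```text
t 9.72 pos [490.84 124.55 118.81] F [-0.3 -0.3  4.7] M [ 0.005 -0.329  0.022] yaw 0.69 tilt [0.0055 0.0003] q6 -0.66 op 0.451
t 9.97 pos [490.77 124.53 118.8 ] F [ 0.8 -0.2  6.1] M [ 0.04  -0.27   0.017] yaw 0.789 tilt [0.0052 0.0002] q6 -0.76 op 0.45
t 10.22 pos [490.76 124.49 118.77] F [ 0.3 -0.2  6.4] M [ 0.036 -0.275  0.017] yaw 0.889 tilt [0.0052 0.0002] q6 -0.86 op 0.452
```

```bash
python3 -m crank '[[[0,0,0.05],[0,0,0],1],[[0,0,0.05],[0,0,0],1],[[0,0,0],[0,0,0],1]]' >/dev/null; python3 st.py
python3 -m crank '[[[0,0,0.05],[0,0,0],1],[[0,0,0.05],[0,0,0],1],[[0,0,0],[0,0,0],1]]' >/dev/null; python3 st.py
python3 -m crank '[[[0,0,0.05],[0,0,0],1],[[0,0,0.05],[0,0,0],1],[[0,0,0],[0,0,0],1]]' >/dev/null; python3 st.py
python3 -m crank '[[[0,0,0.05],[0,0,0],1],[[0,0,0.05],[0,0,0],1],[[0,0,0],[0,0,0],1]]' >/dev/null; python3 st.py
```

```text
t 10.47 pos [490.69 124.47 118.72] F [ 0.7 -0.6  5.5] M [ 0.025 -0.257  0.026] yaw 0.989 tilt [0.005  0.0001] q6 -0.96 op 0.449
t 10.72 pos [490.57 124.53 118.62] F [ 0.4 -0.8  5.8] M [ 0.053 -0.371 -0.01 ] yaw 1.089 tilt [0.0048 0.0002] q6 -1.06 op 0.451
t 10.97 pos [490.66 124.41 118.57] F [ 1.3 -0.1  4.8] M [-0.038 -0.41  -0.045] yaw 1.189 tilt [0.0049 0.    ] q6 -1.16 op 0.447
t 11.22 pos [491.18 124.89 118.17] F [3.9 2.3 1.9] M [ 0.461 -0.803 -0.014] yaw 1.287 tilt [0.0059 0.0011] q6 -1.26 op 0.444
```

z falls, the upward force fades and side forces appear: the square is starting to enter. I press gently, yield to the side force and wiggle on.

```bash
python3 -m crank '[[[0,0,0],[0.0005,0.0003,-0.001],1],[[0,0,0],[0,0,0],1]]' >/dev/null; python3 st.py
python3 -m crank '[[[0,0,0.03],[0,0,0],1],[[0,0,0],[0,0,0],1]]' >/dev/null; python3 st.py
python3 -m crank '[[[0,0,0.03],[0,0,0],1],[[0,0,0],[0,0,0],1]]' >/dev/null; python3 st.py
```

```text
t 11.38 pos [491.34 125.52 117.24] F [3.6 4.1 2.4] M [ 0.919 -0.939  0.014] yaw 1.286 tilt [0.0051 0.0016] q6 -1.26 op 0.451
t 11.55 pos [491.39 125.71 117.16] F [4.1 3.8 2.4] M [ 1.041 -1.005 -0.008] yaw 1.317 tilt [0.0053 0.0019] q6 -1.29 op 0.457
t 11.72 pos [491.4  125.87 117.13] F [3.9 4.5 2.2] M [ 1.094 -0.936 -0.007] yaw 1.347 tilt [0.0054 0.0023] q6 -1.32 op 0.448
```

```bash
python3 -m crank '[[[0,0,0],[0.0005,0.0005,-0.001],1],[[0,0,0],[0,0,0],1]]' >/dev/null; python3 st.py
python3 -m crank '[[[0,0,0],[0.0005,0.0005,-0.001],1],[[0,0,0],[0,0,0],1]]' >/dev/null; python3 st.py
```

```text
t 11.88 pos [491.37 126.44 115.5 ] F [ 5.9  4.9 -3.7] M [ 1.173 -1.176 -0.024] yaw 1.346 tilt [0.0042 0.0023] q6 -1.32 op 0.442
t 12.05 pos [491.49 126.71 114.16] F [ 4.3  4.9 -3. ] M [ 9.550e-01 -1.114e+00  1.000e-03] yaw 1.346 tilt [0.003  0.0018] q6 -1.32 op 0.448
```

```bash
python3 -m crank '[[[0,0,0],[0.001,0.001,-0.001],1],[[0,0,0],[0,0,0],1]]' >/dev/null; python3 st.py
python3 -m crank '[[[0,0,0],[0.0005,0.0005,-0.001],1],[[0,0,0],[0,0,-0.001],1],[[0,0,0],[0,0,0],1]]' >/dev/null; python3 st.py
```

```text
t 12.22 pos [491.57 127.14 112.96] F [ 3.2  3.4 -4.1] M [ 0.646 -0.959 -0.031] yaw 1.348 tilt [0.0007 0.0005] q6 -1.32 op 0.452
t 12.47 pos [491.65 127.24 111.17] F [ 4.1  1.2 -4.7] M [ 0.389 -0.941 -0.066] yaw 1.349 tilt [0.0001 0.    ] q6 -1.32 op 0.451
```

```bash
python3 -m crank '[[[0,0,0],[0.001,0.0002,-0.001],1],[[0,0,0],[0,0,-0.001],1],[[0,0,0],[0,0,0],1]]' >/dev/null; python3 st.py
python3 -m crank '[[[0,0,0],[0.0005,0,-0.001],1],[[0,0,0],[0,0,0],1]]' >/dev/null; python3 st.py
python3 -m crank '[[[0,0,0],[0,0,-0.001],1],[[0,0,0],[0,0,0],1]]' >/dev/null; python3 st.py
python3 -m crank '[[[0,0,0],[0,0,-0.001],1],[[0,0,0],[0,0,0],1]]' >/dev/null; python3 st.py
```

```text
t 12.72 pos [491.97 127.3  109.21] F [ 2.7  0.8 -5. ] M [ 0.184 -0.621  0.012] yaw 1.349 tilt [-0.0013 -0.0003] q6 -1.32 op 0.45
t 12.88 pos [492.36 127.43 108.35] F [ 2.   1.4 -2.4] M [ 0.284 -0.515 -0.015] yaw 1.349 tilt [-0.0015 -0.0001] q6 -1.32 op 0.449
t 13.05 pos [492.61 127.52 107.55] F [ 1.1  1.8 -1.7] M [ 0.333 -0.44  -0.019] yaw 1.349 tilt [-0.0009  0.0001] q6 -1.32 op 0.454
t 13.22 pos [492.81 127.52 106.78] F [1.2 1.2 0.8] M [ 0.264 -0.333 -0.066] yaw 1.349 tilt [-0.0003  0.    ] q6 -1.32 op 0.448
```

```bash
for k in 1; do
python3 -m crank '[[[0,0,0],[0,0.0003,-0.001],1],[[0,0,0],[0,0,0],1]]' >/dev/null; python3 st.py
python3 -m crank '[[[0,0,0],[0,0.0002,-0.001],1],[[0,0,0],[0,0,0],1]]' >/dev/null; python3 st.py
python3 -m crank '[[[0,0,0],[0,0,-0.001],1],[[0,0,0],[0,0,0],1]]' >/dev/null; python3 st.py
python3 -m crank '[[[0,0,0],[0,0,-0.001],1],[[0,0,0],[0,0,0],1]]' >/dev/null; python3 st.py
done
```

```text
t 13.38 pos [492.83 127.64 105.6 ] F [ 1.9 -0.  -0.1] M [ 0.113 -0.31  -0.038] yaw 1.349 tilt [-0.0003 -0.0004] q6 -1.32 op 0.449
t 13.55 pos [492.75 127.78 104.14] F [ 1.2 -0.1 -2.9] M [-0.013 -0.368 -0.052] yaw 1.349 tilt [-0.0007 -0.0004] q6 -1.31 op 0.448
t 13.72 pos [492.78 127.78 103.12] F [ 0.7  0.1 -1.1] M [-0.188 -0.264  0.014] yaw 1.349 tilt [-0.0008 -0.0003] q6 -1.31 op 0.451
t 13.88 pos [492.8  127.84 102.19] F [ 0.3 -0.6 -4. ] M [-0.268 -0.26  -0.094] yaw 1.349 tilt [-0.0007 -0.0003] q6 -1.31 op 0.45
```

```bash
python3 -m crank '[[[0,0,0],[0,0,-0.001],1],[[0,0,0],[0,0,-0.001],1],[[0,0,0],[0,0,0],1]]' >/dev/null; python3 st.py
python3 -m crank '[[[0,0,0],[0,0,-0.001],1],[[0,0,0],[0,0,-0.001],1],[[0,0,0],[0,0,0],1]]' >/dev/null; python3 st.py
python3 -m crank '[[[0,0,0],[0,0,-0.001],1],[[0,0,0],[0,0,0],1]]' >/dev/null; python3 st.py
python3 -m crank '[[[0,0,0],[0,0,-0.001],1],[[0,0,0],[0,0,0],1]]' >/dev/null; python3 st.py
```

```text
t 14.13 pos [492.79 127.88 100.14] F [ 1.1 -0.2 -3.4] M [-0.253 -0.329 -0.083] yaw 1.349 tilt [-0.0006 -0.0001] q6 -1.31 op 0.448
t 14.38 pos [492.78 127.91  98.01] F [ 1.7 -0.7 -6.7] M [-0.295 -0.361 -0.089] yaw 1.349 tilt [-0.0007 -0.0001] q6 -1.31 op 0.45
t 14.55 pos [492.73 127.89  96.98] F [ 1.9 -1.2 -6.2] M [-0.32  -0.319  0.005] yaw 1.349 tilt [-0.0008 -0.0002] q6 -1.31 op 0.446
t 14.72 pos [492.71 127.84  96.17] F [ 1.3 -1.7 -5.9] M [-0.395 -0.211  0.006] yaw 1.349 tilt [-0.0009 -0.0003] q6 -1.31 op 0.449
```

```bash
python3 -m crank '[[[0,0,0],[0,0,-0.001],1],[[0,0,0],[0,0,0],1]]' >/dev/null; python3 st.py
python3 -m crank '[[[0,0,0],[0,0,-0.001],1],[[0,0,0],[0,0,0],1]]' >/dev/null; python3 st.py
python3 rel.py r2.png | tail -1
```

```text
t 14.88 pos [492.81 127.83  95.61] F [ 0.4 -1.6 -2.9] M [-0.519 -0.126  0.007] yaw 1.349 tilt [-0.0006 -0.0003] q6 -1.31 op 0.448
t 15.05 pos [493.03 127.81  95.5 ] F [-0.4 -2.4  5. ] M [-0.593  0.195 -0.016] yaw 1.349 tilt [ 0.0002 -0.0004] q6 -1.31 op 0.445
[493.01805284 127.82869889  95.47686416] [-0.98880313 -2.36608473  5.11884168]
```

View pics/r2.png

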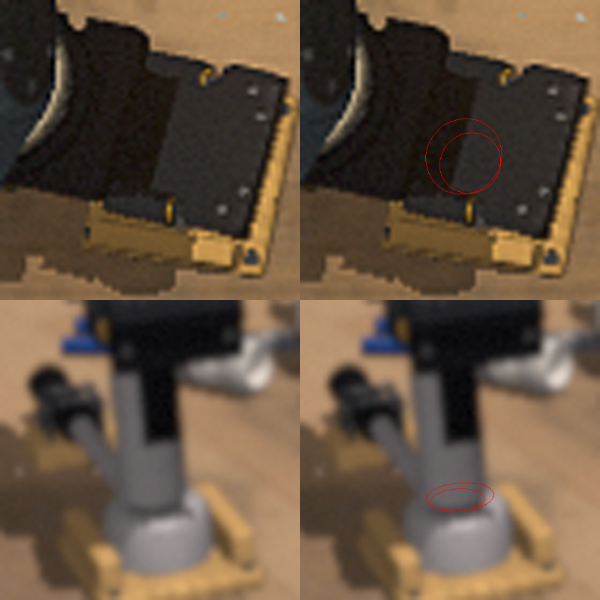

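The hard stop at TCP z 95.5 matches the home height worked out beforehand (95.6), and the side view shows the socket down on the collar at crop (155,505). I give one small seating push, unload and open.

```bash
python3 -m crank '[[[0,0,0],[0,-0.0003,-0.001],1],[[0,0,0],[0,0,0],1]]' >/dev/null; python3 st.py
python3 -m crank '[[[0,0,0],[0,0,0.001],1],[[0,0,0],[0,0,0],1]]' >/dev/null; python3 st.py
python3 -m crank '[[[0,0,0],[0,0,0],0.4],[[0,0,0],[0,0,0],0.2],[[0,0,0],[0,0,0],0],[[0,0,0],[0,0,0],0],[[0,0,0],[0,0,0],0],[[0,0,0],[0,0,0],0],[[0,0,0],[0,0,0],0]]' >/dev/null; python3 st.py
```

```text
t 15.32 pos [493.17 127.77  95.42] F [-2.7 -1.9 12.6] M [-0.479  0.58  -0.023] yaw 1.349 tilt [0.001  0.0001] q6 -1.32 op 0.45
t 15.48 pos [493.1  127.78  95.46] F [-1.9 -1.2  8. ] M [-0.399  0.314 -0.023] yaw 1.349 tilt [0.0008 0.0001] q6 -1.32 op 0.447
t 16.07 pos [492.98 127.71  94.39] F [-0.1  0.4 -0.3] M [-0.016 -0.047 -0.025] yaw 1.349 tilt [-0.0003  0.0001] q6 -1.32 op 0.895
```

```bash
python3 -m crank '[[[0,0,0],[0,0,0],0],[[0,0,0],[0,0,0],0],[[0,0,0],[0,0,0.01],0],[[0,0,0],[0,0,0.02],0],[[0,0,0],[0,0,0.03],0],[[0,0,0],[0,0,0.04],0],[[0,0,0],[0,0,0.04],0],[[0,0,0],[0,0,0.03],0],[[0,0,0],[-0.03,-0.03,0],0],[[0,0,0],[-0.03,-0.03,0],0],[[0,0,0],[0,-0.04,0],0],[[0,0,0],[0,-0.04,0],0],[[0,0,0],[0,-0.04,0],0],[[0,0,0],[0,-0.04,0],0],[[0,0,0],[0,-0.04,0],0],[[0,0,0],[0,0,0],0]]'
cat > fin.py <<'E'
from fit import *
def PP(c,L): return [proj(c,x) for x in L]
o=[]
for c in (p,q):
    r,cc=map(int,proj(c,[490,125,90]));w=(r-35,r+35,cc-35,cc+35)
    L=[PP(c,circ(490,124.8,132,20)),PP(c,circ(490,124.8,50,20))]
    o+= [cv2.resize(crop(c['image'],*w,8,l),(400,400)) for l in ((),L)]
cv2.imwrite('pics/fin.png',cv2.resize(np.vstack([np.hstack(o[:2]),np.hstack(o[2:])]),(600,600))[:,:,::-1])
save(q,'finside.png')
E
python3 fin.py>/dev/null
```

```text
time: 17.4
eef_pos: [435.4, -138.6, 265.8]
orientation: [[-0.974, 0.226, 0.004], [0.226, 0.974, -0.006], [-0.005, -0.005, -1.0]]
ft_force: [1.1, 0.2, 0.2]
opening: 0.999
```

View pics/fin.png

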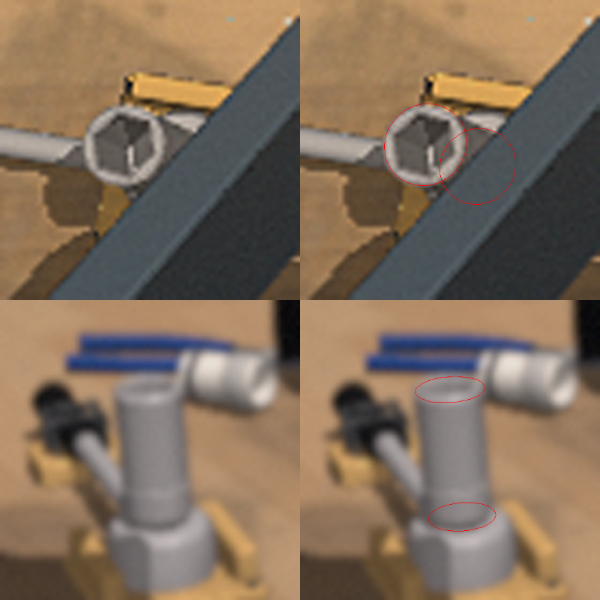

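View pics/finside.png

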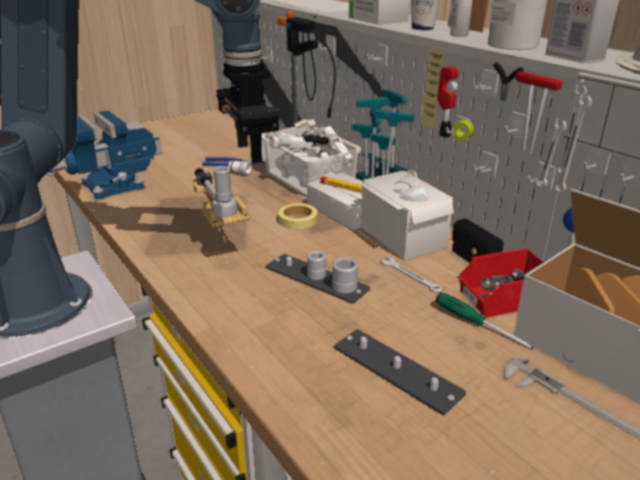

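The final pictures show the socket upright on the ratchet. Its rim, at crop (425,145) in the top view and (450,390) in the side view, lies on the overlay for a fully home socket. The other sockets and the tape look unmoved, and the arm is clear.

```bash
python3 -c "
from station import ctrl
print(ctrl.hand_in())"
```

```text
the job is handed in; nothing more can be done
None
```

The deep socket is on the ratchet's square drive, clicked in and released. I handed the job in at about 17.5 s of the 51 s allowed; no verdict is reported.

- **Steps:** I took the deep socket from the left post of the left rack and set it on the drive. The square began to enter after a turn of about 0.95 rad. I then eased the socket sideways with the contact forces and pushed it down in 1 mm steps.
- **Seating:** The socket came down 23.8 mm from first contact to the hard stop, against the 24 mm height of the square. The stop was at a tool height of 95.5 mm, against 95.6 mm expected.
- **Ball:** Its resistance came between about 13 and 10 mm above home, and near the end there was a light inward pull, which I took as the click.
- **Forces:** The highest push I read was about 18 N, on first contact. The final seating push was about 16 N. I read forces only at the end of each move, so a brief higher peak would not have shown.
- **Last pictures:** The socket is upright on the collar, its rim on the overlay for a fully home socket. The short socket, the wide socket and the tape look unmoved, and the arm is clear.
- **Disagreement:** During the fit the tool ended about 3.5 mm in x and 3.5 mm in y from where the cameras had put the drive. The final overlay agrees with the camera position to about 1 mm, so I put the difference down to calibration, play in the grip and a small tool tilt.

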